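# Creep the toy chest home under the shelf

## Task

Creep the heavy toy chest back under the low bamboo shelf by pushing its left and right wooden corner posts in turn with the fingertips, a little at a time, until its whole back edge is snug against the shelf's back rail. Do not let it slew more than about 15 degrees from the shelf, do not push on its yellow front panel or latch, and do not ram the rail. The red egg cup must stay standing on the lid, and the other toys must be left alone.

Things in the scene. Friction and masses are not known exactly. Their poses are not given: they have to be found in the camera images.
- shelf: Low bamboo shelf fixed to the bench, open in front and behind. Origin: on the bench (z = 0) under the middle of its back rail's near face; x points straight into the shelf, the way the chest must go, y left, z up. Two side panels, inner faces at y = -160 and +160, x from -120 to +12; bearers 155 to 175 high run on them out to x = -160.
- rail_face (a point): Middle of the near face of the back rail, 15 mm above the bench; axes as the shelf's.
- chest: Toy chest: blue box, flat pale lid fixed shut, 130 deep (x), 200 wide (y), 100 high, about 1.4 kg; mass varies by a quarter, friction by a fifth. Slides flat on the bench under 3 to 18 N. Origin under its centre at bench height; x from its front (robot side) to its back, y to its left. Starts skewed up to 6 degrees, its back 85 to 115 mm short of the rail.
- left_post: Pale wooden corner post on the chest's front, left end (+y): 25 (x) by 34 (y) by 87 high, under a 12 mm lid ear. Origin at its centre, 44 mm above the bench; its front face is 12.5 mm from the origin in the chest's -x, 25 mm proud of the lid's middle and of the yellow panel. Push here.
- right_post: The same post at the right end (-y) of the chest's front; post centres are 166 mm apart. Push here. A push on one post turns the chest about a point some 60 mm beyond its centre: about 150 mm of push per radian; the other post comes back by about a quarter of the push.
- front_panel: Thin yellow panel (130 wide, 80 high) between the posts, with the orange plastic latch (28 wide, 34 high, 83 at its top) that stands 11 mm out of it at its middle, 14 mm behind the line of the posts' faces. Origin at the bench, middle of the panel's back. Not to be pushed on.
- rear_left (a point): Left end of the chest's back edge, 15 mm above the bench: 65 mm behind and 100 mm left of the chest's origin.
- rear_right (a point): Right end of the chest's back edge, 15 mm above the bench: 65 mm behind and 100 mm right of the chest's origin.
- egg_cup: Glossy red egg cup, 47 across, 45 high, 60 g, standing loose on the chest's lid (lid top at 100). Origin: centre of its foot.
- bucket: Turquoise plastic bucket, 110 across, 110 high, loose. Bystander. Origin under its centre.
- cube: Natural wooden cube, 45 mm, loose. Bystander. Origin under its centre.
- spade: Yellow silicone spade, 200 long, lying on the bench along its x. Bystander.
- beaker: Green plastic beaker, 64 across, 70 high, loose. Bystander. Origin under its centre.
- car: Red toy car with white cab, 90 long (x), 53 wide, 53 high. Bystander. Origin under its centre.
- back_rail: The shelf's back rail, a rigid fixed bar 30 high, 320 long, 14 thick, standing on the bench; frame as the shelf's. The chest must come to rest against it, pressed with no more than about 30 N.
- slat_edge (a point): Middle of the lower front edge of the shelf's nearest slat, at x = -160, z = 175 of the shelf. Its top: three slats along y, 22 wide, 14 thick, 47 gaps, 356 long. With the chest home this edge juts 30 mm out in front of the chest, so an upright gripper strikes it some 50 mm too soon: lean the tool about 40 degrees, fingers pointing forward and down.
Things that resemble listed ones, but are neither listed nor needed, are in the scene too. What is shaped like the chest but pink or turquoise is not meant.

How it is judged:
On the way, in this order (a step that is already met when the one before it is completed fails the run):
1. the left corner post has been pushed (contact force between the fingers and left_post above 1 N), for 0.1 s.
2. after that the right corner post has been pushed (contact force between the fingers and right_post above 1 N), for 0.1 s.
3. after that the left corner post has been pushed again (contact force between the fingers and left_post above 1 N), for 0.1 s.
At the end, for the whole second after the job is handed in: Both ends of the chest's back edge are within 6 mm of the back rail's face, the chest stands flat and still between the side panels, the egg cup stands upright and still on the lid, and the other toys are within 25 mm of where they were (x of each of rear_left, rear_right in the frame of rail_face above -0.006 m and y of chest in the frame of shelf between -0.05 and 0.05 m and angle between chest's own z axis and vertical below 0.03 rad and linear speed of chest below 0.01 m/s and angle between egg_cup's own z axis and vertical below 0.15 rad and z of egg_cup in the frame of chest above 0.095 m and linear speed of egg_cup below 0.02 m/s and distance of each of bucket, cube, spade, beaker, car from where it was at the start of the episode below 0.025 m); the robot touches nothing.
It fails at once if the chest slews more than 18 degrees from the shelf's direction (angle between the x axis of chest and the x axis of shelf, either way round above 0.315 rad).
It fails at once if the front panel or its latch is pushed (over 4 N), or the chest is pushed with the arm or the gripper's body instead of the fingers (over 5 N) (contact force between the fingers and front_panel above 4 N or contact force between the arm and chest above 5 N).
It fails at once if the chest is rammed into the back rail (over 45 N) (contact force between chest and back_rail above 45 N).
It fails at once if the egg cup falls over or off the lid (angle between egg_cup's own z axis and vertical above 0.6 rad or z of egg_cup in the frame of chest below 0.08 m).
It fails at once if another toy is moved by more than 25 mm (distance of any of bucket, cube, spade, beaker, car from where it was at the start of the episode above 0.025 m).
It also fails if it takes over 69 s, if anything falls off the work surface, if the arm or the gripper's body presses on something with over 40 N, if the wrist force passes 120 N, or if a joint passes its speed limit or range.

## Robot

A 6-joint arm with a two-finger parallel gripper is mounted at the origin on the work surface. World frame = base frame: x ahead of the robot, y to its left, z up, the work surface at z = 0. Lengths are in m, angles in rad, forces in N, time in s.
With the tool pointing down it reaches from about 0.35 to 0.775 m from the base axis. Payload 7.3 kg.
Tool frame: the origin (TCP) lies midway between the tips of the shut fingers; the grasp point (between the pads) lies 19 mm behind it; z points along the fingers, y is the line along which they close (so a half turn about z gives the same grasp; the last joint's range is limited). The gripper opens to 92 mm and grips with 3 to 60 N. Pads are 19 mm wide; open, the fingers measure 130 mm over their backs; the gripper's body (75 mm by 190 mm) begins 47 mm behind the grasp point.
Start: joints at [1.186, 0.342, 1.524, -0, 1.275, -0.146], TCP at [0.124, 0.51, 0.191] pointing down, gripper open.
Joint ranges: [-2.53, 2.53], [-0.77, 2.02], [0.04, 2.7], [-1, 4.14], [0.28, 2.66], [-3.11, 3.11]. Speed limits (rad/s): [2.57, 2.57, 3.14, 3.14, 3.14, 3.14].

## Interface

Orientations are given as a unit quaternion [x, y, z, w].
In Python, from rig import manip, move_gripper, planner, optics, order gives the robot as it stands. Calls block until the motion is done:
- manip.reach(position, orientation): joint-space move of the TCP to a pose.
- manip.move_l(position, rot=None, vel=0.15, guard=None): straight line of the TCP; rot=None keeps the orientation; vel is the mean speed in m/s. With guard (N) it stops when the force on the tool has changed by that much, and returns True; else False.
- manip.move_j(angles): joint-space move.
- move_gripper(opening, squeeze=None): opening from 0.0 (shut) to 1.0 (fully open); squeeze is the grip in N (None keeps the last); returns when the fingers have stopped.
- manip.dwell(seconds).
- planner.ik(position, orientation): joint angles nearest the present ones, or None.
- optics.camera(name): name is "scene" or "top" or "wrist"; returns a dict with "img" (384x512x3 uint8, red, green, blue), "fovy" (degrees; the focal length in pixels is half the picture's height over the tangent of half this angle, whatever the lens; pixels are square), "cx", "cy" (the principal point, pixels), "eye" and "orientation" of the camera in the world; the wrist camera has in their place "tool_from_camera" (4x4, takes a point from camera to tool coordinates, whose origin is the TCP and whose axes are the flange's). Camera axes: x right, y up, looking along -z (the intrinsics and any distortion apply to the point x, -y, -z); pixel columns grow to the right and rows downward; lengths in m; the calibration is good to about 2 mm. A picture is of the moment at which its call begins: read the wrist's pose just before it. There is no depth.
A pose or a line that the arm cannot do raises manip.PlanningError and nothing moves.
- order.job_done(): hands the job in; it is judged then, once.
Trained networks look in the newest picture that a camera, given by its name, has taken for a name from the list of things; names that differ only in an ending like _2 or _b are one class to them, and where a whole thing is asked for, a point or a joint stands for the part that bears it (a point fixed in the world has none). Each returns a list of dicts, best first, with "p" (0 to 1); they miss things now and then, are a little off and sometimes report something else, mostly with a low value. They report only what shows in the picture. A call takes as long as a camera call. They do not tell look-alikes from the thing itself.
- optics.cut_out(camera, target): "mask" (384x512 bool, what is visible of it) and "extent" ([left, top, right, bottom] in pixels, round what is visible of it).
Readings, each from a call of its own:
- manip.read_t(): time.
- manip.read_qpos(): joint angles.
- manip.read_qvel(): joint speeds.
- manip.read_joint_torque(): joint torques, N m.
- manip.read_tcp_pos(): TCP position.
- manip.read_eef_rot(): TCP orientation.
- manip.read_ft_force(): force on the tool from outside, world axes, zero at the start.
- manip.read_ft_torque(): the same for the moment, N m.
- manip.read_grip_width(): opening from 0.0 (shut) to 1.0 (fully open).
- manip.read_finger_force(): force on a finger pad.
Only numpy, scipy, OpenCV 4.12 (cv2) and the standard library are available. Lean on these libraries where they do the work, as an engineer would, in place of code of your own. Each camera call takes 0.05 s, during which the arm holds its last target. There are 200 camera calls.

## Working session

There is one attempt and no reset: what is moved stays moved. The work goes in short steps, each a Python script; the robot and the scene stay as the last script left them, time stands still between calls to the robot, and variables do not carry over. Pictures are saved under pics/ and viewed, at most 10 in all, crops included, and the job is handed in when it is done.

```bash
mkdir -p pics; ls; cat > h.py <<'E'
import numpy as np, cv2
from scipy.spatial.transform import Rotation as R
from rig import manip, move_gripper, planner, optics, order
E
python3 - <<'E'
from h import *
ims=[]
for n in ("scene","top"):
    c=optics.camera(n); print(n,{k:np.round(v,4).tolist() if not isinstance(v,str) else v for k,v in c.items() if k!="img"})
    cv2.imwrite(f"pics/{n}0.png",c["img"][:,:,::-1])
    for t in ("chest","left_post","right_post","front_panel","egg_cup","shelf","back_rail"):
        try: print(t,[(round(d["p"],2),[int(v) for v in d["extent"]]) for d in optics.cut_out(n,t)[:4]])
        except Exception as e: print(t,e)
print(manip.read_t())
E
```

```text
pics
scene {'fovy': 45.3923, 'cx': 258.3914, 'cy': 191.2658, 'eye': [0.6959, -0.9859, 0.8963], 'orientation': [0.4407, 0.0414, 0.0708, 0.8939]}
chest [(0.89, [239, 163, 304, 229]), (0.61, [106, 209, 205, 300]), (0.61, [163, 140, 231, 203])]
left_post [(0.87, [133, 269, 154, 302]), (0.79, [188, 180, 204, 204])]
right_post [(0.78, [186, 236, 205, 263]), (0.68, [238, 202, 247, 225]), (0.52, [218, 154, 232, 173])]
front_panel [(0.67, [201, 155, 223, 189]), (0.56, [146, 238, 190, 288])]
egg_cup [(0.76, [268, 155, 286, 179])]
shelf [(0.71, [253, 285, 306, 353]), (0.6, [250, 129, 337, 261])]
back_rail [(0.7, [316, 183, 334, 252])]
top {'fovy': 53.261, 'cx': 260.2237, 'cy': 194.6123, 'eye': [0.3553, 0.0144, 1.373], 'orientation': [-0.044, 0.0488, 0.7084, -0.7027]}
chest [(0.87, [168, 237, 239, 296]), (0.59, [284, 236, 359, 299]), (0.55, [203, 164, 270, 213])]
left_post [(0.36, [214, 201, 221, 210])]
right_post [(0.62, [190, 240, 196, 249])]
front_panel [(0.5, [208, 250, 213, 255])]
egg_cup [(0.45, [222, 173, 233, 189])]
shelf [(0.85, [185, 128, 303, 193])]
back_rail [(0.86, [201, 140, 291, 154])]
0.8
```

View pics/scene0.png

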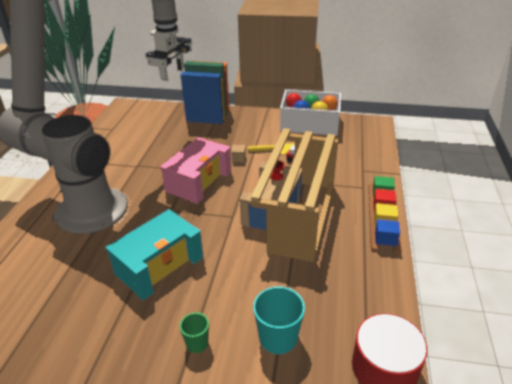

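View pics/top0.png

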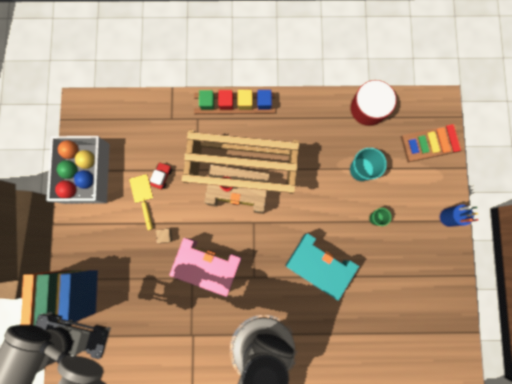

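The top view shows the blue chest under the shelf at (235,195), with its pale ears at (212,195) and (262,203) in front of the slats. The look-alikes are the pink chest at (205,267) and the turquoise one at (323,265). The scene view shows the blue side at (258,215) and the red cup at (277,167). I choose the blue one under the shelf and check it in close crops.

```bash
python3 - <<'E'
import cv2,numpy as np
t=cv2.imread("pics/top0.png")[122:220,172:312]; s=cv2.imread("pics/scene0.png")[122:268,230:350]
def big(im,k,x0,y0):
    b=cv2.resize(im,None,fx=k,fy=k,interpolation=cv2.INTER_CUBIC)
    for x in range(0,im.shape[1]):
        if (x+x0)%10==0: cv2.line(b,(x*k,0),(x*k,4 if (x+x0)%50 else 14),(0,0,255),1); cv2.putText(b,str(x+x0),(x*k-8,24),0,.3,(0,0,255))
    for y in range(0,im.shape[0]):
        if (y+y0)%10==0: cv2.line(b,(0,y*k),(5,y*k),(0,0,255),1); cv2.putText(b,str(y+y0),(6,y*k+4),0,.3,(0,0,255))
    return b
cv2.imwrite("pics/tc.png",big(t,5,172,122)); cv2.imwrite("pics/sc.png",big(s,4,230,122))
E
```

```text
(no output)
```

View pics/tc.png

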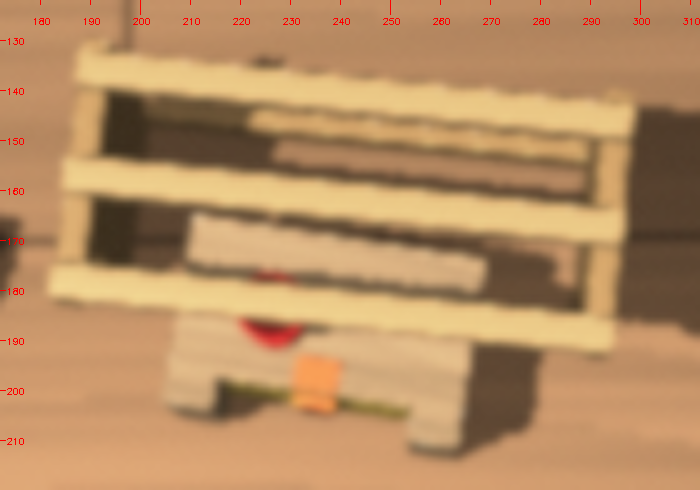

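View pics/sc.png

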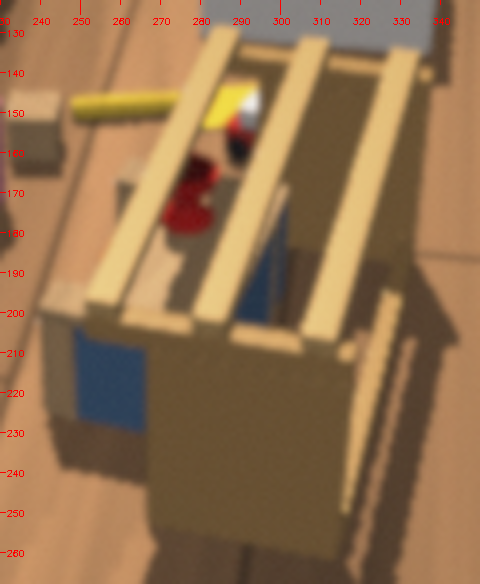

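```bash
cat >> h.py <<'E'
from scipy.optimize import least_squares
CAM={"top":dict(fovy=53.261,cx=260.2237,cy=194.6123,eye=[0.3553,0.0144,1.373],q=[-0.044,0.0488,0.7084,-0.7027]),
"scene":dict(fovy=45.3923,cx=258.3914,cy=191.2658,eye=[0.6959,-0.9859,0.8963],q=[0.4407,0.0414,0.0708,0.8939])}
def proj(c,P):
    c=CAM[c]; f=192/np.tan(np.radians(c["fovy"]/2)); p=(np.atleast_2d(P)-c["eye"])@R.from_quat(c["q"]).as_matrix()
    return np.c_[c["cx"]+f*p[:,0]/-p[:,2], c["cy"]-f*p[:,1]/-p[:,2]]
def place(v,P):
    P=np.array(P,float); c,s=np.cos(v[2]),np.sin(v[2]); return np.c_[v[0]+c*P[:,0]-s*P[:,1],v[1]+s*P[:,0]+c*P[:,1],P[:,2]]
E
python3 - <<'E'
from h import *
sh=[("top",(-.138,.178,.189),(182.5,174.5)),("top",(0,.178,.189),(188,132)),("top",(0,-.178,.189),(299,142.5)),("top",(-.138,-.178,.189),(295,185)),
("top",(-.16,-.178,.175),(294,192)),("top",(-.16,.178,.175),(181.5,181)),("scene",(-.16,-.178,.189),(251.5,197.5)),("scene",(-.16,.178,.189),(283,128.5)),("scene",(0,-.178,.189),(315,206))]
ch=[("top",(.065,.1,.1),(210,164.5)),("top",(.065,-.1,.1),(269,173.5)),("top",("f",.1,.1),(205,204)),("top",("f",-.1,.1),(264,211.5)),("top",("f",.066,.1),(215,205)),("top",("f",-.066,.1),(254,210)),
("scene",("f",-.1,.1),(240.5,202)),("scene",("f",-.1,0),(242.5,226))]
def fit(obs,x0):
    def r(v):
        return np.concatenate([(proj(c,place(v,[[v[3] if p[0]=="f" else p[0],p[1],p[2]]]))[0]-uv) for c,p,uv in obs])
    s=least_squares(r,x0,loss="soft_l1"); print(np.round(s.x,4),np.degrees(s.x[2])); print(np.round(r(s.x).reshape(-1,2),1).tolist()); return s.x
S=fit(sh,[.6,.06,0]); C=fit(ch,[.45,.06,0,-.065])
d=place([0,0,-S[2]],[[C[0]-S[0],C[1]-S[1],0]])[0]; print("chest in shelf",d,np.degrees(C[2]-S[2]))
q=place(C,[[.065,.1,0],[.065,-.1,0]])-[S[0],S[1],0]; print("rear",place([0,0,-S[2]],q))
for n,y in (("L",.083),("R",-.083)): print(n,place(C,[[C[3],y,.044]]))
E
```

```text
[ 0.6989  0.059  -0.1012] -5.798232385812708
[[-0.3, -0.8], [-0.7, -0.7], [-0.3, -1.0], [0.2, -0.8], [0.2, -0.2], [0.7, 0.4], [-0.9, -0.6], [-0.7, -0.7], [-0.8, 1.0]]
[ 0.547   0.083  -0.1265 -0.0651] -7.248197574567491
[[0.1, 1.0], [-0.3, -1.1], [-0.2, -0.5], [0.3, -1.0], [-0.1, -0.3], [0.1, -0.7], [-1.6, -2.3], [-2.3, 0.5]]
chest in shelf [-0.15357199  0.00850513  0.        ] -1.4499651887547824
rear [[-0.08606241  0.10682836  0.        ]
 [-0.0911232  -0.0931076   0.        ]]
L [[0.49290258 0.17352208 0.044     ]]
R [[0.47195873 0.0088486  0.044     ]]
```

The crops confirm the choice: blue sides, red cup on the lid, orange latch at (235,198) in the top view. The fit gives post fronts at chest x = -65 mm and back-edge gaps of 86 (left) and 91 mm (right), with 1.5° of skew. Moving in on the left post now.

```bash
cat >> h.py <<'E'
S=np.array([.6989,.059,-.1012]); H=.05
def W(x,y,z): return place(S,[[x,y,z]])[0]
def sx(p=None):
    p=np.array(manip.read_tcp_pos() if p is None else p); return place([0,0,-S[2]],[[p[0]-S[0],p[1]-S[1],p[2]]])[0]
def rot(lean=40,flip=1):
    a=np.radians(lean); z=[np.sin(a),0,-np.cos(a)]; y=[0,-flip,0]
    return (R.from_euler("z",S[2])*R.from_matrix(np.c_[np.cross(y,z),y,z])).as_quat()
def F(): return place([0,0,-S[2]],[manip.read_ft_force()])[0]
def push(y,x0,dx,guard=26,vel=.04,feel=3,back=.012):
    """from standoff: feel for the post, push dx further, come back; returns contact and final tip x (shelf)"""
    manip.move_l(W(sx()[0],y,H),vel=.15)
    hit=manip.move_l(W(x0,y,H),vel=vel,guard=feel); c=sx()[0]; stop=None
    if hit and dx>0: stop=manip.move_l(W(c+dx,y,H),vel=vel,guard=guard)
    e=sx()[0]; f=F()
    manip.move_l(W(e-back,y,H),vel=.1)
    print("y%.3f hit %s contact %.1f end %.1f stop %s F %s t %.1f"%(y,hit,c*1e3,e*1e3,stop,np.round(f,1),manip.read_t()),flush=True)
    return hit,c,e,stop
E
python3 - <<'E'
from h import *
q0=manip.read_qpos(); print(np.round(manip.read_eef_rot(),3))
for fl in (1,-1):
    for p in ((-.27,.09,.2),(-.245,.09,H),(-.138,.09,H),(-.245,-.075,H),(-.138,-.075,H)):
        q=planner.ik(W(*p),rot(flip=fl)); print(fl,p,None if q is None else np.round(q,2))
E
```

```text
[0.119 0.993 0.    0.   ]
1 (-0.27, 0.09, 0.2) [ 0.49 -0.    2.19 -0.85  0.49  2.83]
1 (-0.245, 0.09, 0.05) [ 0.44  0.4   2.35  4.14  0.41 -2.09]
1 (-0.138, 0.09, 0.05) None
1 (-0.245, -0.075, 0.05) [-0.2   0.33  2.57  2.99  0.46 -1.52]
1 (-0.138, -0.075, 0.05) None
-1 (-0.27, 0.09, 0.2) [ 0.49 -0.    2.19 -0.85  0.49 -0.32]
-1 (-0.245, 0.09, 0.05) [0.44 0.4  2.35 4.14 0.41 1.05]
-1 (-0.138, 0.09, 0.05) None
-1 (-0.245, -0.075, 0.05) [-0.2   0.33  2.57  2.99  0.46  1.63]
-1 (-0.138, -0.075, 0.05) None
```

```bash
python3 - <<'E'
from h import *
# pink chest ears (top view, z=.1): back-project
c=CAM["top"]; f=192/np.tan(np.radians(c["fovy"]/2))
for uv in ((184,240),(199,246),(224,254),(240,261),(171,274),(230,295)):
    d=R.from_quat(c["q"]).apply([(uv[0]-c["cx"])/f,-(uv[1]-c["cy"])/f,-1]); p=np.array(c["eye"])+d*(.1-c["eye"][2])/d[2]
    print("pink",uv,np.round(p,3),"shelf",np.round(sx(p),3))
for lean in (35,40,45,50,55,60):
  for h in (.04,.06):
    o=[]
    for p in ((-.25,.09),(-.2,.09),(-.138,.09),(-.25,-.075),(-.2,-.075),(-.138,-.075)):
        q=planner.ik(W(*p,h),rot(lean,-1)); o.append("None" if q is None else "%.1f/%.2f/%.1f"%(q[3],q[4],q[5]))
    print(lean,h,o)
E
```

```text
pink (184, 240) [0.374 0.258 0.1  ] shelf [-0.343  0.165  0.1  ]
pink (199, 246) [0.354 0.208 0.1  ] shelf [-0.358  0.113  0.1  ]
pink (224, 254) [0.328 0.126 0.1  ] shelf [-0.376  0.029  0.1  ]
pink (240, 261) [0.304 0.073 0.1  ] shelf [-0.394 -0.026  0.1  ]
pink (171, 274) [0.265 0.298 0.1  ] shelf [-0.456  0.194  0.1  ]
pink (230, 295) [0.196 0.106 0.1  ] shelf [-0.505 -0.004  0.1  ]
35 0.04 ['None', 'None', 'None', '3.0/0.29/1.7', 'None', 'None']
35 0.06 ['None', 'None', 'None', 'None', 'None', 'None']
40 0.04 ['4.1/0.43/1.1', '4.1/0.37/1.0', 'None', '3.0/0.53/1.6', '3.0/0.42/1.6', '3.0/0.31/1.7']
40 0.06 ['None', 'None', 'None', '3.0/0.42/1.6', '3.0/0.33/1.7', 'None']
45 0.04 ['3.9/0.60/1.3', '3.9/0.53/1.3', '3.9/0.44/1.2', '3.0/0.82/1.6', '3.0/0.66/1.6', '3.0/0.52/1.6']
45 0.06 ['4.0/0.55/1.2', '4.0/0.48/1.2', '4.0/0.40/1.1', '3.0/0.68/1.6', '3.0/0.56/1.6', '3.0/0.44/1.6']
50 0.04 ['3.8/0.79/1.5', '3.8/0.71/1.4', '3.8/0.61/1.3', 'None', '3.0/0.94/1.6', '3.1/0.74/1.6']
50 0.06 ['3.9/0.73/1.4', '3.8/0.65/1.3', '3.8/0.56/1.3', 'None', '3.0/0.82/1.6', '3.0/0.66/1.6']
55 0.04 ['3.8/0.98/1.6', '3.7/0.90/1.5', '3.7/0.80/1.5', 'None', '3.0/1.25/1.5', '3.1/0.99/1.6']
55 0.06 ['3.8/0.92/1.5', '3.8/0.84/1.5', '3.7/0.74/1.4', 'None', '3.0/1.13/1.5', '3.1/0.90/1.6']
60 0.04 ['3.8/1.18/1.7', '3.7/1.10/1.6', '3.7/0.98/1.5', 'None', 'None', '3.1/1.24/1.6']
60 0.06 ['3.8/1.12/1.6', '3.8/1.04/1.6', '3.7/0.93/1.5', 'None', 'None', '3.1/1.16/1.6']
```

```bash
sed -i 's/^S=np.*/S=np.array([.6989,.059,-.1012]); H=.06; Y={"L":.0915,"R":-.0745}/; s/lean=40,flip=1/lean=45,flip=-1/' h.py; python3 - <<'E'
from h import *
move_gripper(0.0,10)
q=np.array(manip.read_qpos()); a=q.copy(); a[1]=-.2; manip.move_j(a)
manip.move_j([.45,-.2,1.6,3.9,.6,1.2]); print(np.round(manip.read_tcp_pos(),3),manip.read_t())
for z in (.25,.18,.12,.06):
    q=planner.ik(W(-.238,.0915,z),rot()); print(z,None if q is None else np.round(q,2))
E
```

```text
[0.517 0.182 0.93 ] 6.5583
0.25 [ 0.47 -0.04  2.12 -0.88  0.52 -0.34]
0.18 None
0.12 None
0.06 [0.47 0.42 2.38 4.   0.53 1.21]
```

```bash
python3 - <<'E'
from h import *
for lean in (50,55,60,65,70):
  o=[]
  for x in (-.238,-.26):
   for z in (.25,.2,.16,.12,.09):
    q=planner.ik(W(x,.0915,z),rot(lean)); o.append("None" if q is None else "%.1f/%.1f/%.1f/%.2f/%.1f"%(q[1],q[2],q[3],q[4],q[5]))
  print(lean,o)
E
```

```text
50 ['None', 'None', 'None', 'None', '0.4/2.4/4.0/0.62/1.2', 'None', 'None', 'None', 'None', '0.4/2.4/4.0/0.65/1.3']
55 ['None', 'None', 'None', '0.4/2.4/4.0/0.71/1.3', '0.5/2.5/3.9/0.80/1.4', 'None', 'None', 'None', '0.4/2.5/4.1/0.74/1.3', '0.5/2.5/4.0/0.83/1.4']
60 ['None', 'None', '0.3/2.4/4.1/0.77/1.2', '0.5/2.5/3.9/0.90/1.4', '0.6/2.5/3.9/1.00/1.5', 'None', 'None', '0.3/2.5/4.1/0.80/1.2', '0.4/2.5/4.0/0.92/1.4', '0.6/2.5/3.9/1.02/1.5']
65 ['None', '0.3/2.5/4.1/0.84/1.2', '0.4/2.5/4.0/0.96/1.4', '0.6/2.5/3.9/1.09/1.5', '0.7/2.5/3.9/1.19/1.6', 'None', 'None', '0.4/2.5/4.0/0.99/1.4', '0.6/2.6/3.9/1.12/1.6', '0.7/2.6/3.9/1.22/1.7']
70 ['None', '0.4/2.5/4.0/1.02/1.3', '0.5/2.5/3.9/1.15/1.5', '0.7/2.5/3.9/1.29/1.6', '0.8/2.6/3.9/1.38/1.7', 'None', '0.3/2.5/4.1/1.05/1.3', '0.5/2.6/4.0/1.18/1.5', '0.7/2.6/3.9/1.31/1.7', '0.8/2.6/3.9/1.40/1.8']
```

```bash
python3 - <<'E'
from h import *
q=np.array(planner.ik(W(-.24,.0915,.20),rot(65))); print(np.round(q,2))
a=q.copy(); a[1]-=.4; manip.move_j(a); print(np.round(sx(),3))
manip.move_j(q); print(np.round(sx(),3))
for l,z in ((60,.16),(55,.12),(50,.09),(45,.06)): manip.move_l(W(-.24,.0915,z),rot(l),vel=.1)
print(np.round(sx(),3),np.round(F(),2),manip.read_t())
cv2.imwrite("pics/a.png",cv2.resize(np.hstack([optics.camera("scene")["img"][120:270,180:350],optics.camera("top")["img"][120:270,160:330]])[:,:,::-1],None,fx=2.3,fy=2.3))
E
```

```text
[0.64 0.25 2.45 4.1  0.84 1.18]
[-0.261  0.072  0.39 ]
[-0.24   0.092  0.201]
[-0.24   0.091  0.06 ] [ 0.    0.42 -0.45] 11.1583
```

View pics/a.png

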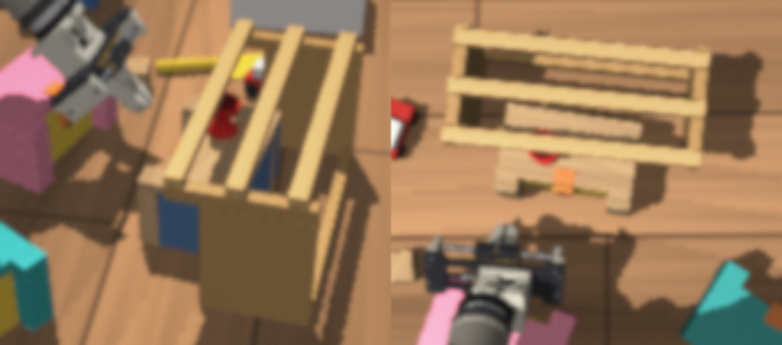

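```bash
python3 - <<'E'
from h import *
p=manip.read_tcp_pos(); print(p,manip.read_eef_rot(),rot(), manip.read_grip_width())
for c in ("top","scene"): print(c,proj(c,p), proj(c,W(-.219,.0915,.1)))
print((np.array(proj("top",p)[0])-[160,120])*2.3+[391,0],(np.array(proj("scene",p)[0])-[180,120])*2.3)
E
```

```text
[0.46917671 0.17424602 0.06035036] [ 0.04661196  0.922536   -0.01940354  0.38259398] [ 0.04672836  0.92269705 -0.01935552  0.38219363] 0.0055669391347471535
top [[211.0155815  212.15850571]] [[210.25576583 204.83869698]]
scene [[250.5254624  173.88417679]] [[256.84292871 164.36583856]]
[508.33583745 211.96456313] [162.20856352 123.93360662]
```

```bash
python3 - <<'E'
from h import *
p=manip.read_tcp_pos(); o=[]
for c in ("scene","top"):
    im=optics.camera(c)["img"][:,:,::-1]; u,v=proj(c,p)[0].astype(int)
    b=cv2.resize(im[v-40:v+40,u-32:u+32],None,fx=6,fy=6,interpolation=cv2.INTER_CUBIC)
    cv2.circle(b,(32*6,40*6),3,(0,0,255),1); o.append(b)
cv2.imwrite("pics/b.png",np.hstack(o))
E
```

```text
(no output)
```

View pics/b.png

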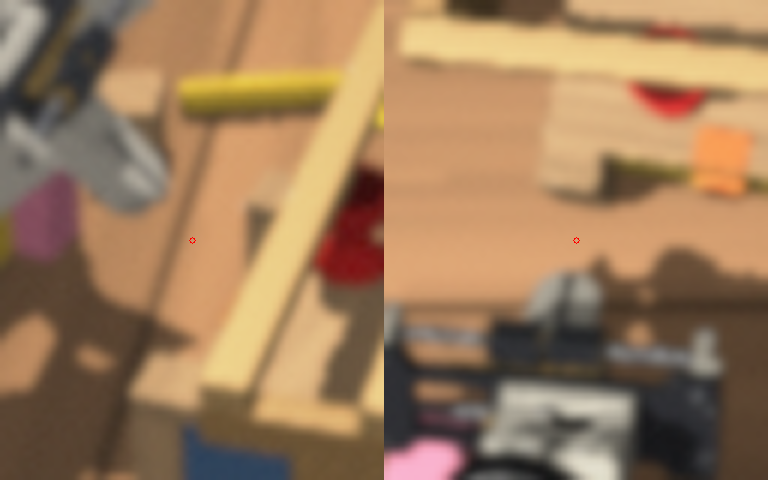

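```bash
python3 - <<'E'
from h import *
p=np.array(manip.read_tcp_pos()); t=np.floor(proj("top",p)[0])+[0,5.8]; s=np.floor(proj("scene",p)[0])+[-4.5,-7.5]
r=least_squares(lambda x:np.r_[proj("top",x)[0]-t,proj("scene",x)[0]-s],p); print(r.x,r.fun,r.x-p)
Rt=R.from_quat(manip.read_eef_rot()); print("in tool",Rt.inv().apply(r.x-p), Rt.apply([0,0,1]))
E
```

```text
[0.45090843 0.17491114 0.08942959] [-0.27918637 -0.94781363 -0.90681201  0.15001652] [-0.01824796  0.00053319  0.02913273]
in tool [-0.00774447 -0.00130582 -0.03347098] [ 0.70394309 -0.0711955  -0.70667909]
```

```bash
python3 - <<'E'
from h import *
c=optics.camera("wrist"); im=c["img"][:,:,::-1].copy(); f=192/np.tan(np.radians(c["fovy"]/2)); T=np.linalg.inv(np.array(c["tool_from_camera"]))
for z,col in ((0,(0,0,255)),(-.03,(255,0,255))):
    p=(T@[0,0,z,1])[:3]; uv=(c["cx"]+f*p[0]/-p[2],c["cy"]-f*p[1]/-p[2]); print(z,p,uv); cv2.circle(im,tuple(int(round(v)) for v in uv),4,col,1)
cv2.imwrite("pics/w.png",im)
E
```

```text
0 [ 0.00088522 -0.01976357 -0.21008685] (np.float64(259.8074046331911), np.float64(220.8134159415685))
-0.03 [ 0.00085547 -0.02884667 -0.18149496] (np.float64(259.9490899964656), np.float64(239.19926028358503))
```

View pics/w.png

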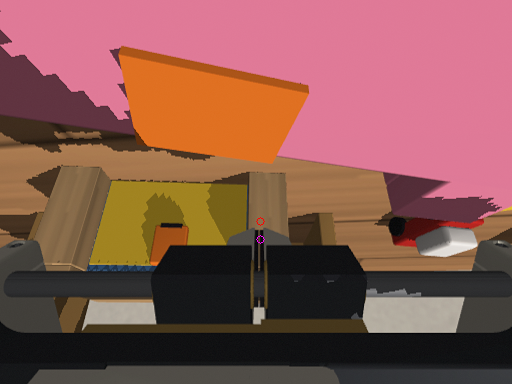

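The wrist view shows the fingertips at (260,230), in line with the left post at (267,205). The pink chest is close behind the gripper, so I close forward and down, then start pushing by feel.

```bash
sed -i 's/H=.06/H=.048/' h.py; python3 - <<'E'
from h import *
g=manip.move_l(W(-.228,.0915,H),vel=.05,guard=3); print(g,np.round(sx(),4),np.round(F(),1))
if not g: print(push(.0915,-.17,.012))
print(manip.read_t())
E
```

```text
False [-0.2281  0.0913  0.0478] [-0.3  0.6  0.4]
y0.091 hit True contact -194.8 end -183.5 stop False F [-3.5  1.9 -0.4] t 13.8
(True, np.float64(-0.1947733121631529), np.float64(-0.1834818181157165), False)
13.775
```

```bash
sed -i 's/H=.048/H=.030/; s/feel=3/feel=2/' h.py; python3 - <<'E'
from h import *
for y in (.0915,-.0745):
  for x in (-.2,-.15,-.1): 
    q=planner.ik(W(x,y,H),rot()); print(x,y,None if q is None else np.round(q,2))
push(-.0745,-.17,.025)
E
```

```text
-0.2 0.0915 [0.41 0.54 2.33 3.85 0.56 1.32]
-0.15 0.0915 [0.34 0.56 2.23 3.85 0.48 1.25]
-0.1 0.0915 [0.29 0.59 2.12 3.87 0.41 1.16]
-0.2 -0.0745 [-0.19  0.52  2.55  3.04  0.71  1.58]
-0.15 -0.0745 [-0.18  0.52  2.41  3.04  0.58  1.6 ]
-0.1 -0.0745 [-0.17  0.54  2.28  3.04  0.47  1.61]
y-0.074 hit True contact -196.3 end -171.8 stop False F [-3.5 -2.9 -2.1] t 16.3
```

```bash
sed -i 's/back=.012/back=.028/' h.py; python3 - <<'E'
from h import *
x=sx(); manip.move_l(W(x[0]-.02,x[1],H),vel=.1)
im=optics.camera("top")["img"][122:220,172:312,::-1]
k=5;b=cv2.resize(im,None,fx=k,fy=k,interpolation=cv2.INTER_CUBIC)
for v in range(180,312,10): cv2.line(b,((v-172)*k,0),((v-172)*k,5),(0,0,255),1); cv2.putText(b,str(v),((v-172)*k-8,16),0,.3,(0,0,255))
for v in range(130,220,10): cv2.line(b,(0,(v-122)*k),(5,(v-122)*k),(0,0,255),1); cv2.putText(b,str(v),(6,(v-122)*k+4),0,.3,(0,0,255))
cv2.imwrite("pics/t2.png",b)
s=optics.camera("scene")["img"][:,:,::-1]; cv2.imwrite("pics/s2.png",s)
E
```

```text
(no output)
```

View pics/t2.png

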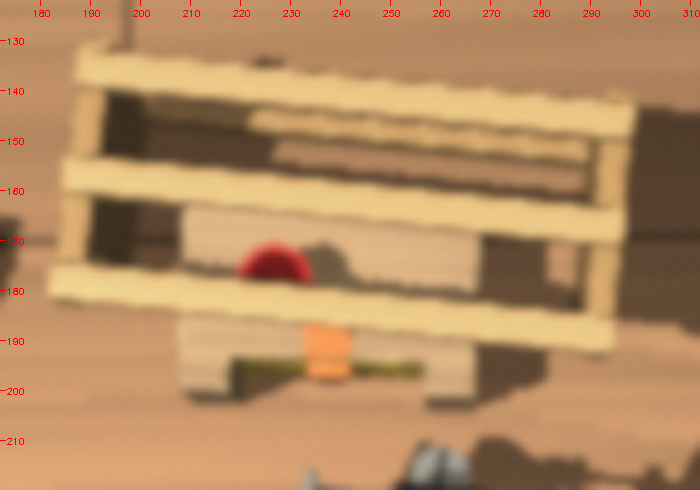

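The lid ears are now at (208,200) on the left and (267,202) on the right. The cup is standing at (227,173).

```bash
cat >> h.py <<'E'
def chest(pts):
    """pts: top-view pixels of ear front corners, y=+.1,+.066,-.066,-.1; returns chest pose in shelf frame, faces L,R"""
    P=[[-.065,y,.1] for y in (.1,.066,-.066,-.1)]
    v=least_squares(lambda v:(proj("top",place(v,P))-np.array(pts)-[0,-.6]).ravel(),[.55,.08,-.1],loss="soft_l1").x
    a=sx([v[0],v[1],0]); yaw=v[2]-S[2]; e=[sx(place(v,[[-.065,y,0]])[0])[:2] for y in (.083,-.083)]
    print("chest",np.round(a[:2]*1e3,1),"yaw",round(np.degrees(yaw),1),"faces",np.round(np.array(e)*1e3,1).tolist())
E
python3 - <<'E'
from h import *
chest([(205,204),(215,205),(254,210),(264,211.5)])
chest([(208,200.5),(218,201),(256.5,202.5),(267,202.5)])
E
```

```text
chest [-153.8    8. ] yaw -1.9 faces [[-215.9, 93.2], [-221.6, -72.7]]
chest [-132.9    6.4] yaw 3.3 faces [[-202.6, 85.5], [-193.0, -80.2]]
```

```bash
python3 - <<'E'
from h import *
manip.move_l(W(-.215,.09,H),vel=.2)
push(.09,-.15,.030)
h,c,e,s=push(-.077,-.14,.040)
E
```

```text
y0.090 hit True contact -182.3 end -153.7 stop False F [-3.7  2.5 -0.3] t 20.3
y-0.077 hit True contact -165.5 end -127.2 stop False F [-3.9 -3.4 -2. ] t 23.7
```

```bash
python3 - <<'E'
from h import *
x=sx(); manip.move_l(W(-.185,-.077,H),vel=.2); manip.move_l(W(-.185,.085,H),vel=.2)
cv2.imwrite("pics/t3.png",optics.camera("top")["img"][:,:,::-1])
push(.085,-.13,.036,vel=.03)
E
python3 - <<'E'
import cv2
b=cv2.imread("pics/t3.png")[122:220,172:312]; k=5; b=cv2.resize(b,None,fx=k,fy=k,interpolation=cv2.INTER_CUBIC)
for v in range(180,312,10): cv2.line(b,((v-172)*k,0),((v-172)*k,5),(0,0,255),1); cv2.putText(b,str(v),((v-172)*k-8,16),0,.3,(0,0,255))
for v in range(130,220,10): cv2.line(b,(0,(v-122)*k),(5,(v-122)*k),(0,0,255),1); cv2.putText(b,str(v),(6,(v-122)*k+4),0,.3,(0,0,255))
cv2.imwrite("pics/t3c.png",b)
E
```

```text
y0.085 hit True contact -145.9 end -113.4 stop False F [-16.9   4.2   8.5] t 28.3
```

View pics/t3c.png

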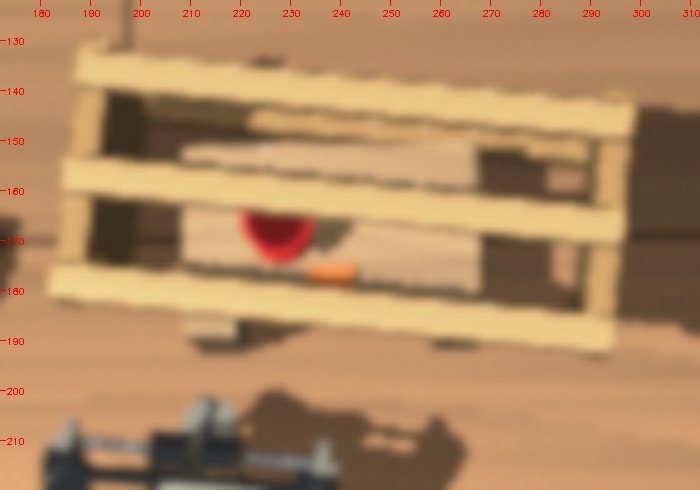

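The picture (before the last push) shows the left ear at (209,189), yaw about +6° and the cup upright at (228,167). The left back corner has now reached the rail. I raise the tip slightly to clear the ear, then bring the right end in with a low guard.

```bash
sed -i 's/H=.030/H=.042/' h.py; python3 - <<'E'
from h import *
manip.move_l(W(-.15,.085,H),vel=.2)
h,c,e,s=push(-.080,-.11,.025,vel=.025,guard=11)
h,c,e,s=push(.088,-.10,.010,vel=.025,guard=11)
E
```

```text
y-0.080 hit True contact -118.9 end -115.2 stop True F [-3.9 -0.7  2. ] t 31.9
y0.088 hit True contact -114.3 end -114.1 stop True F [-3.6 -0.1  2.9] t 34.9
```

```bash
python3 - <<'E'
from h import *
x=sx(); manip.move_l(W(x[0]-.03,x[1],H),vel=.2)
t=optics.camera("top")["img"]; s=optics.camera("scene")["img"]; cv2.imwrite("pics/t4.png",t[:,:,::-1]); cv2.imwrite("pics/s4.png",s[:,:,::-1])
def big(im,x0,y0,x1,y1,k):
    b=cv2.resize(im[y0:y1,x0:x1,::-1],None,fx=k,fy=k,interpolation=cv2.INTER_CUBIC)
    for v in range(x0-x0%10+10,x1,10): cv2.line(b,((v-x0)*k,0),((v-x0)*k,5),(0,0,255),1); cv2.putText(b,str(v),((v-x0)*k-8,14),0,.3,(0,0,255))
    for v in range(y0-y0%10+10,y1,10): cv2.line(b,(0,(v-y0)*k),(5,(v-y0)*k),(0,0,255),1); cv2.putText(b,str(v),(6,(v-y0)*k+4),0,.3,(0,0,255))
    return b
A=big(t,180,128,304,196,6); B=big(s,240,130,345,220,3)
B=cv2.copyMakeBorder(B,0,0,0,A.shape[1]-B.shape[1],cv2.BORDER_CONSTANT); v=np.vstack([A,B])[:600]; cv2.imwrite("pics/v4.png",v); print(v.shape)
E
```

```text
(600, 744, 3)
```

View pics/v4.png

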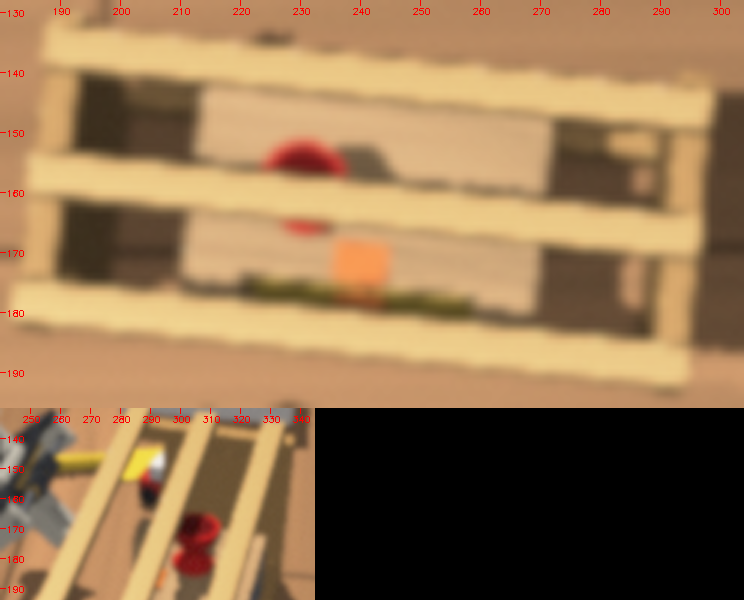

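```bash
python3 - <<'E'
from h import *
for x in (-.1728,-.115,-.11,-.105): print(x,[np.round(proj("top",W(x,y,.1))[0],1).tolist() for y in (.05,0,-.05)])
# lid front edge by gradient: brightness profile columns
for f in ("t2","t4"):
    pass
im=cv2.imread("pics/t4.png").astype(int)
for u in (224,228,246,250,254): print(u,[im[v,u].tolist() for v in range(170,182)])
# back rail near face (z=.03) visible left of chest, top edge near/far
for u in (203,207): print(u,[im[v,u].sum() for v in range(138,152)])
print(np.round(proj("top",np.array([W(0,.14,.03),W(.014,.14,.03),W(0,.14,0),W(-.022,.14,.175)])),1))
E
```

```text
-0.1728 [[224.1, 192.3], [238.9, 193.7], [253.8, 195.1]]
-0.115 [[225.9, 175.4], [240.6, 176.8], [255.4, 178.2]]
-0.11 [[226.0, 174.0], [240.8, 175.4], [255.5, 176.7]]
-0.105 [[226.2, 172.5], [240.9, 173.9], [255.7, 175.3]]
224 [[126, 172, 212], [128, 175, 216], [126, 173, 214], [111, 158, 194], [81, 134, 162], [51, 102, 122], [36, 80, 95], [44, 84, 101], [80, 127, 154], [117, 177, 215], [133, 199, 233], [138, 204, 237]]
228 [[127, 174, 215], [127, 174, 214], [131, 179, 219], [124, 173, 213], [93, 143, 174], [56, 103, 124], [36, 80, 95], [41, 82, 98], [78, 124, 149], [117, 175, 212], [134, 199, 232], [137, 204, 236]]
246 [[121, 166, 208], [124, 170, 213], [125, 172, 214], [125, 172, 214], [127, 175, 216], [120, 172, 211], [92, 148, 180], [57, 109, 131], [37, 82, 97], [41, 83, 99], [79, 126, 153], [117, 177, 216]]
250 [[123, 168, 207], [124, 169, 208], [126, 171, 212], [126, 172, 213], [126, 173, 213], [118, 164, 202], [91, 135, 166], [58, 105, 127], [39, 87, 103], [39, 83, 97], [66, 110, 132], [104, 157, 191]]
254 [[123, 168, 208], [122, 166, 206], [124, 169, 209], [126, 172, 212], [127, 174, 215], [122, 169, 208], [108, 157, 193], [81, 137, 166], [52, 106, 127], [37, 82, 98], [45, 85, 103], [80, 127, 155]]
203 [np.int64(572), np.int64(534), np.int64(417), np.int64(308), np.int64(264), np.int64(244), np.int64(229), np.int64(203), np.int64(176), np.int64(175), np.int64(186), np.int64(194), np.int64(196), np.int64(194)]
207 [np.int64(571), np.int64(546), np.int64(452), np.int64(326), np.int64(254), np.int64(242), np.int64(242), np.int64(231), np.int64(194), np.int64(174), np.int64(184), np.int64(194), np.int64(195), np.int64(197)]
[[205.9 145.3]
 [206.3 141.5]
 [207.  147.4]
 [199.1 140.3]]
```

```bash
sed -i 's/H=.042/H=.050/' h.py; python3 - <<'E'
from h import *
manip.move_l(W(-.15,.088,H),rot(56),vel=.1)
for y in (.088,-.080): print([planner.ik(W(x,y,H),rot(56)) is not None for x in (-.14,-.11,-.09)])
h,c,e,s=push(.088,-.095,.008,vel=.025,guard=11,back=.03)
h,c,e,s=push(-.080,-.095,.012,vel=.025,guard=11)
E
```

```text
[True, True, True]
[True, True, True]
y0.088 hit True contact -107.5 end -107.2 stop True F [-4.6  0.6  3.4] t 38.3
y-0.080 hit True contact -108.8 end -108.7 stop True F [-3.9  0.2  2.1] t 41.3
```

Both ends now stop dead, from 2 N to 11 N within 0.3 mm, at two different leans, and both posts level to about 1 mm. That means the chest is on the rail. One firmer confirming press on each post, then withdraw.

```bash
python3 - <<'E'
from h import *
manip.move_l(W(-.14,-.08,H),vel=.1)
push(-.080,-.095,.012,vel=.02,guard=16)
push(.088,-.095,.010,vel=.02,guard=16)
x=sx(); manip.move_l(W(-.19,x[1],.06),vel=.15)
print(np.round(F(),1),manip.read_t())
im=optics.camera("top")["img"].astype(int)
for u in (226,252): print(u,im[170:182,u].sum(1).tolist())
t4=cv2.imread("pics/t4.png").astype(int)
for u in (226,252): print(u,t4[170:182,u].sum(1).tolist())
e=optics.cut_out("top","egg_cup")[:1]; print([(d["p"],d["extent"]) for d in e])
E
```

```text
y-0.080 hit True contact -109.0 end -108.8 stop True F [-3.5  0.3  2.6] t 44.0
y0.088 hit True contact -107.9 end -107.6 stop True F [-5.4  0.6  3.1] t 47.3
[0.4 0.2 0.1] 47.8417
226 [512, 518, 528, 512, 426, 303, 216, 224, 359, 511, 567, 579]
252 [498, 498, 507, 514, 516, 492, 423, 348, 266, 218, 267, 402]
226 [513, 518, 531, 510, 426, 301, 218, 223, 355, 510, 566, 579]
252 [498, 497, 506, 514, 519, 493, 423, 348, 266, 217, 267, 403]
[(0.57, [225.6, 147.2, 236.8, 154.1])]
```

```bash
python3 -c "
from h import *
print(order.job_done())"
```

```text
the job is handed in; nothing more can be done
None
```

I handed the job in at about 48 s: by feel the chest is against the back rail at both ends, and the egg cup was upright in the last picture I viewed. By camera I still read gaps of about 4 mm (left) and 6 mm (right), and the 6 mm limit leaves little room if that reading is right. The hand-in gave no verdict.

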